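# Change the game table's supply over to battery

### The arm

A 6-joint arm with a two-finger parallel gripper is mounted at the origin on the work surface. World frame = base frame: x ahead of the robot, y to its left, z up, the work surface at z = 0. Lengths are in m, angles in rad, forces in N, time in s.
With the tool pointing down it reaches from about 0.375 to 0.9 m from the base axis. Payload 3.1 kg.
Tool frame: the origin (TCP) lies on the centre line of the jaws, within the pads' length; the fingertips stand ahead of it and the grasp point (between the pads) lies 6 mm ahead of it (robot.finger_overhang is the z of the fingertips in the tool frame, in m); z points along the fingers, y is the line along which they close (so a half turn about z gives the same grasp; the last joint's range is limited). The gripper opens to 85 mm and grips with 20 to 120 N. Pads are 22 mm wide; open, the fingers measure 114 mm over their backs; the gripper's body (76 mm by 85 mm) begins 54 mm behind the grasp point. The pads swing forward as they close: fully open they stand 13 mm farther back than shut.
Start: joints at [-1.419, 0.527, 1.433, -0, 1.181, -0.178], TCP at [0.202, -0.591, 0.256] pointing down, gripper open.
Joint ranges: [-3.08, 3.08], [-0.75, 2.2], [0.22, 2.44], [-1.43, 4.57], [0, 2.65], [-2.85, 2.85]. Speed limits (rad/s): [2.79, 2.79, 3.14, 3.14, 3.14, 3.14].

### API

Orientations are given as a 3x3 rotation matrix whose columns are the frame's x, y, z axes.
In Python, from bench import robot gives the robot as it stands.
- The arm moves only by the tool carry_out, never from a script. Its argument "steps" is a list of rows, each a list of 3 entries, a list of its own where there are three numbers: the shift along the tool's x, y, z in cm, then the turn, a rotation vector about the tool's x, y, z in degrees, then the opening, from 0 (shut) to 1 (fully open). In form: [[[tx, ty, tz], [rx, ry, rz], fingers], ...]. A call has 1 to 10 rows; each row is the pose to reach, as a shift and turn from the pose commanded when the call began, along the tool's axes at that moment; what a row does not reach only later rows make up. A row lasts 1/8 s, in which the tool goes at most 62.5 mm and 10.7 degrees, less where a joint would pass 70% of its speed; a pose out of reach is approached as far as the arm can. A call with a gripper value outside its range is refused whole. The fingers move at their own pace and stop on an object; "newtons" is the grip in N (left out, the last holds). Time passes only in rows, so rows that repeat a pose let the fingers close. It gives the time, the measured TCP pose, the force, the opening and the grip force at its end, in the units of the state.
- robot.get_state(): the state, without advancing time (a new reading comes with each control period).
- robot.capture(name): name is "scene" or "top"; returns a dict with "frame" (480x640x3 uint8, red, green, blue), "fx", "fy", "cx", "cy" (pixels), "world_to_cam" (4x4, takes a point from world to camera coordinates). Camera axes: x right, y down, z forward; pixel columns grow to the right and rows downward; lengths in m; the calibration is good to about 2 mm. A picture is of the moment at which its call begins. There is no depth.
- robot.sign_off(): hands the job in; it is judged then, once.
The state is a dict: "t": time; "q": joint angles; "dq": joint speeds; "joint_efforts": joint torques, N m; "position": TCP position; "orientation": TCP orientation; "force": force on the tool from outside, world axes, zero at the start; "torque": the same for the moment, N m; "opening": opening from 0.0 (shut) to 1.0 (fully open); "grip_force": force on a finger pad.
Only numpy, scipy, OpenCV 4.12 (cv2) and the standard library are available. Lean on these libraries where they do the work, as an engineer would, in place of code of your own. Each camera call takes 0.05 s, during which the arm holds its last target. There are 200 camera calls.

### The job

Change the games table's supply unit over from mains to battery: bring its changeover lever upright to the centre-off position and let it stand there for at least two seconds, and while it is off take the battery pack from its charger and lower it (do not drop it) upright and fully down into the unit's bay. Then, with the pack in and let go, move the lever fully over to the battery side, towards the bay, and let go of it. Do not push about or knock over the figures, the can and the other things on the table.

Things in the scene. Friction and masses are not known exactly. Their poses are not given: they have to be found in the camera images.
- unit: Supply unit, fixed to the table: a grey box 130 (its x) x 240 (its y) x 55 mm high, with the lever on top at its +y end and the battery bay on top at its -y end. Origin at the centre of its underside, z up. It may stand left or right of the robot's centre line, turned up to 20 degrees.
- bay_floor (a point): Centre of the bay floor on top of the unit, 55 mm above the table, at the unit's y = -60 mm; axes as the unit's. The pack stands here upright, its 60 mm side along the unit's y, either way round. On the +x and -x sides are only sills 8 mm high, 47 mm apart: the pack's 60 mm wide faces stay open to fingers there (40 mm apart). End walls: see bay_mouth.
- bay_mouth (a point): Centre of the bay's mouth, 93 mm above bay_floor, level with the end walls' tops. The two end walls (46 mm wide in x, 6 mm thick) stand 66 mm apart in y, the top 10 mm flared to about 72 mm; they rise 18 mm above the seated pack and cover its 40 mm wide end faces, 3 mm of play each, so no finger fits between.
- lever (a joint): Changeover lever angle in rad, a hinge along the unit's x axis. -0.6 (end stop) = mains, leaning to the unit's +y, away from the bay; 0 = upright = centre off; +0.6 (end stop) = battery, leaning to the unit's -y, towards the bay. Starts at or near the mains stop. It has no detent; friction (about 0.12 Nm, some 2 N at the grip) holds it wherever it is left.
- lever_pivot (a point): Pivot of the lever, on its hinge axis, 61 mm above the table at the unit's y = +75 mm; axes as the unit's. Low rails 10 mm high, 8 mm wide run along y at x = +/-18 mm beside it, on top of the unit.
- lever_grip (a point): Middle of the lever's round black grip (18 mm diameter, 45 mm long), 70 mm from the pivot; the grip's top is 90 mm from the pivot. Axes fixed to the lever, z along it.
- charger: Battery charger, fixed to the table: plain grey base 110 (its x) x 90 (its y) x 20 mm high. Two walls 66 mm long (x), 6 mm thick rise to 95 mm above the table, 45 mm apart (y), over the pack's 60 mm wide faces; the two ends (+x, -x) are open above sills 6 mm high that are 66 mm apart. Origin at the centre of its underside. On the other side of the centre line from the unit; turned up to 34 degrees.
- pack: Battery pack, dark grey block 60 (its x) x 40 (its y) x 75 mm high, 0.25 to 0.5 kg. Origin at the centre of its underside, z up. It starts upright in the charger on its 20 mm base, its x along the charger's x, its top level with the walls' tops, so that there only its 40 mm wide end faces can be gripped (60 mm apart).
- barricade: Bystander: grey toy wall 96 (its x) x 30 x 55 mm high. Origin at the centre of its underside.
- ogre: Bystander: large game figure on a round base of 60 mm diameter, 85 mm high. Origin under the base.
- soldier: Bystander: small game figure on a round base of 32 mm diameter, 42 mm high. Origin under the base.
- can: Bystander: bare aluminium drink can, 66 mm diameter, 115 mm high. Origin under it.
- paint_pot: Bystander: clear paint pot with white cap, 32 mm diameter, 40 mm high. Origin under it.
- dice_cup: Bystander: dark wooden dice cup, 72 mm diameter, 85 mm high. Origin under it.
- dice_case: Bystander: flat black case 90 (its x) x 62 x 34 mm high, beyond the other things. Origin under it.
There are look-alikes about, which are no part of the job. Leave any orange or yellow look-alike of the pack alone.

How it is judged:
On the way, in this order (a step that is already met when the one before it is completed fails the run):
1. the lever stands at centre off (within 0.13 rad) for 2 s, the pack not yet in the bay (value of joint lever between -0.13 and 0.13 rad and not (horizontal distance between pack and bay_floor below 0.02 m and z of pack in the frame of bay_floor below 0.06 m)), for 2 s.
2. with the lever still at centre off, the pack stands upright and fully down in the bay, at rest and let go (value of joint lever between -0.13 and 0.13 rad and horizontal distance between pack and bay_floor below 0.007 m and z of pack in the frame of bay_floor below 0.005 m and angle between the x axis of pack and the y axis of unit, either way round below 0.14 rad and angle between pack's own z axis and vertical below 0.08 rad and contact force between pack and the fingers below 0.1 N and linear speed of pack below 0.03 m/s and angular speed of pack below 0.3 rad/s), for 0.2 s.
3. the lever is fully over on the battery side (beyond 0.48 rad) (value of joint lever above 0.48 rad), for 0.2 s.
At the end, for the whole second after the job is handed in: The lever is beyond +0.48 rad (battery side) and the pack stands in the bay at rest: within 7 mm of its centre and 5 mm of its floor, within 0.14 rad of square to it and upright within 0.08 rad (value of joint lever above 0.48 rad and horizontal distance between pack and bay_floor below 0.007 m and z of pack in the frame of bay_floor below 0.005 m and angle between the x axis of pack and the y axis of unit, either way round below 0.14 rad and angle between pack's own z axis and vertical below 0.08 rad and linear speed of pack below 0.03 m/s and angular speed of pack below 0.3 rad/s); the robot touches nothing.
It fails at once if the lever goes over to the battery side (beyond 0.3 rad) with no pack in the bay (value of joint lever above 0.3 rad and not (horizontal distance between pack and bay_floor below 0.02 m and z of pack in the frame of bay_floor below 0.06 m)).
It fails at once if the pack enters the bay while the lever is on the mains side (below -0.3 rad) (value of joint lever below -0.3 rad and (horizontal distance between pack and bay_floor below 0.02 m and z of pack in the frame of bay_floor below 0.06 m)).
It fails at once if the pack is dropped into the bay (faster than 0.4 m/s within it) ((horizontal distance between pack and bay_floor below 0.02 m and z of pack in the frame of bay_floor below 0.06 m) and linear speed of pack above 0.4 m/s).
It fails at once if the pack is tipped over (angle between pack's own z axis and vertical above 0.9 rad).
It fails at once if a bystander is moved more than 30 mm or knocked over (distance of any of barricade, ogre, soldier, can, paint_pot, dice_cup, dice_case from where it was at the start of the episode above 0.03 m or angle between any of barricade, ogre, soldier, can, paint_pot, dice_cup, dice_case's own z axis and vertical above 0.5 rad).
It also fails if it takes over 72 s, if anything falls off the work surface, if the arm or the gripper's body presses on something with over 40 N, if the wrist force passes 120 N, or if a joint passes its speed limit or range.

## Working session

There is one attempt and no reset: what is moved stays moved. The work goes in short steps, Python scripts to look and compute and a tool call to move; the robot and the scene stay as the last step left them, time stands still between calls to the robot, and variables do not carry over. Pictures are saved under pics/ and viewed, at most 12 in all, crops included, and the job is handed in when it is done.

Besides the shell and the picture viewer there is one more tool, called after "Call:" by a JSON object that holds its "fn" and its "kwargs". carry_out: Moves the arm, as the interface text tells. Its arguments: {"type":"object","properties":{"steps":{"type":"array"},"newtons":{"type":"number"}},"required":["steps"]}

```bash
mkdir -p pics
cat > h.py <<'E'
import numpy as np, cv2, sys
sys.path.insert(0,'.')
from bench import robot
def cap(n):
    c=robot.capture(n); c['bgr']=cv2.cvtColor(c['frame'],cv2.COLOR_RGB2BGR); return c
def ray(c,u,v):
    T=np.array(c['world_to_cam']);R=T[:3,:3];o=-R.T@T[:3,3]
    return o,R.T@np.array([(u-c['cx'])/c['fx'],(v-c['cy'])/c['fy'],1.])
def onz(c,u,v,z):
    o,d=ray(c,u,v); return o+d*(z-o[2])/d[2]
def proj(c,p):
    T=np.array(c['world_to_cam']);q=T[:3,:3]@np.array(p)+T[:3,3]
    return c['fx']*q[0]/q[2]+c['cx'],c['fy']*q[1]/q[2]+c['cy']
E
python3 - <<'E'
from h import *
for n in('scene','top'):
    c=cap(n); cv2.imwrite(f'pics/{n}0.png',c['bgr']); o,d=ray(c,320,240); print(n,o.round(3),(d/np.linalg.norm(d)).round(3),c['fx'])
s=robot.get_state(); print(s['t'],s['position'],s['orientation'],s['opening'],robot.finger_overhang)
E
```

```text
scene [1.444 0.023 0.759] [-0.817 -0.001 -0.577] 536.5530369290406
top [0.409 0.025 1.064] [ 0.141 -0.008 -0.99 ] 487.33462697428587
0.1 [ 0.20235294 -0.59071326  0.25541371] [[ 9.46118780e-01  3.23819680e-01 -2.60945856e-04]
 [ 3.23819555e-01 -9.46116840e-01  1.95474096e-03]
 [ 3.86098324e-04 -1.93391650e-03 -9.99998055e-01]] 0.9997487360288638 0.025
```

View pics/scene0.png

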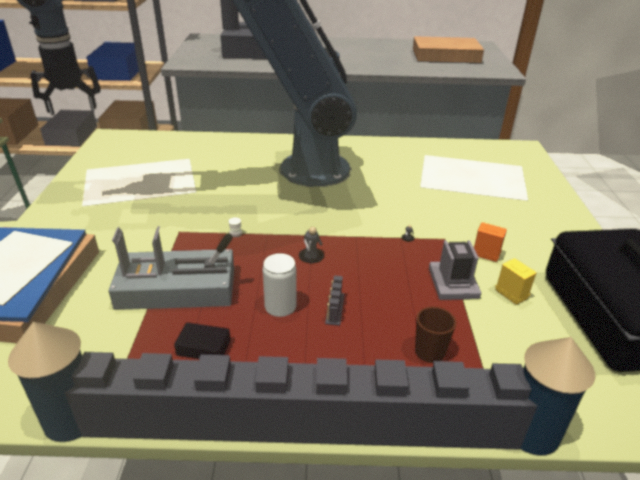

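View pics/top0.png

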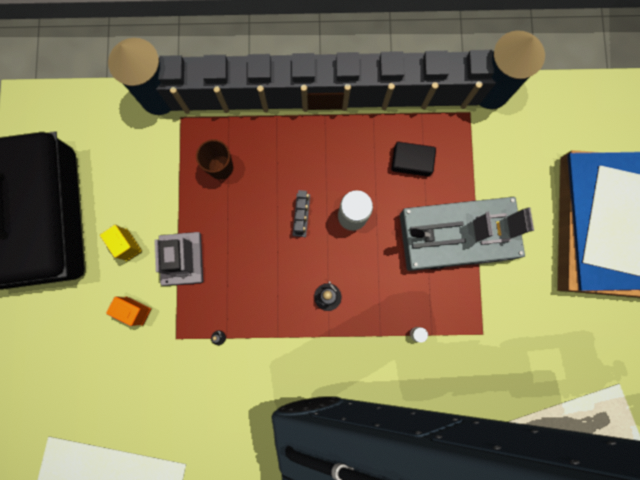

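The scene view shows the unit at about (172,278), with the lever at (222,243) leaning away from the bay at (140,260). The charger with the dark pack is at (457,265). In the top view the unit is at (464,234) and the charger at (180,257).

Pack candidates in the top view are the dark grey block in the charger (175,255), the yellow block (120,242) and the orange block (128,311). The dark grey one fits: it is the right colour and stands in the charger. I'll confirm it with an enlarged crop.

Run:
```python
from h import *
b=cv2.imread('pics/top0.png')
def crop(x,y,w,h,k):return cv2.resize(b[y:y+h,x:x+w],None,fx=k,fy=k,interpolation=cv2.INTER_CUBIC)
def ticks(im,x,y,k):
    for u in range(0,im.shape[1],10*k): cv2.putText(im,str(x+u//k),(u,8),0,.3,(255,255,255),1) if (u//k)%20==0 else 0; cv2.line(im,(u,10),(u,14),(255,255,255),1)
    for v in range(0,im.shape[0],10*k): cv2.putText(im,str(y+v//k),(0,v+4),0,.3,(255,255,255),1); cv2.line(im,(20,v),(25,v),(255,255,255),1)
    return im
A=ticks(crop(390,190,150,90,5),390,190,5)
im=np.zeros((600,800,3),np.uint8); im[:450,:750]=A
cv2.imwrite('pics/c1.png',im[:450,:750])
B=ticks(crop(145,220,70,75,8),145,220,8); cv2.imwrite('pics/c2.png',B)
```

```text
(no output)
```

View pics/c1.png

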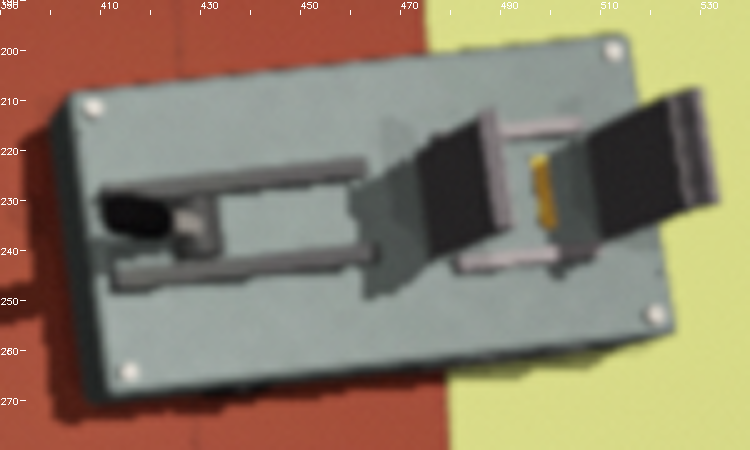

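View pics/c2.png

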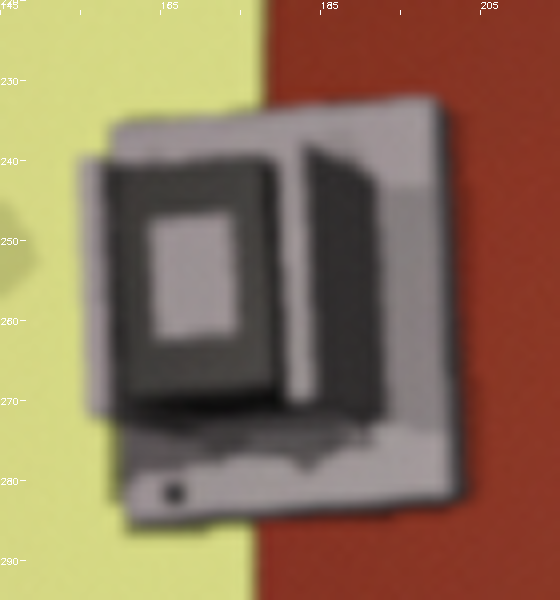

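The unit's four screws are at (408.5,211.2), (513,200.2), (521,252.8) and (416,264.4). The lever grip is at about (418,233), leaning left. The second crop confirms the pack: a dark grey block between the charger walls, with top corners near (158.5,241), (178,240), (180,270) and (161,271).

```bash
cat >> h.py <<'E'
def rect(pts,z,c):
    P=np.array([onz(c,u,v,z)[:2] for u,v in pts]); return P
E
python3 - <<'E'
from h import *
c=cap('top')
S=rect([(408.5,211.2),(513,200.2),(521,252.8),(416,264.4)],.055,c)
O=rect([(404,208.5),(515.5,197),(525,255.5),(411,269)],.055,c)
B=rect([(159,235.5),(200,232),(203,282),(161.5,285.5)],.02,c)
K=rect([(158.5,240.5),(178.5,240),(180,270),(161,271)],.095,c)
W=rect([(155,240),(183.5,237.5),(184.5,270.5),(157,272)],.095,c)
for n,P in dict(S=S,O=O,B=B,K=K,W=W).items():
    L=[np.linalg.norm(P[1]-P[0]),np.linalg.norm(P[2]-P[1]),np.linalg.norm(P[3]-P[2]),np.linalg.norm(P[0]-P[3])]
    ay=(P[0]-P[1])+(P[3]-P[2]); ax=(P[0]-P[3])+(P[1]-P[2])
    print(n,P.mean(0).round(4),'L',np.round(L,3),'ang from y-edge',np.degrees(np.arctan2(-ay[0],ay[1])).round(1),'x-edge',np.degrees(np.arctan2(ax[1],ax[0])).round(1))
# scene view check
s=cap('scene')
for n,P,z in(('O',O,.055),('B',B,.02),('W',W,.095)):
    print(n,[tuple(np.round(proj(s,[*p,z]),1)) for p in P])
for n,u,v,z in(('can',356,203,.115),('ogre',328,294,.06),('soldier',218,337,.03),('pot',419,334,.04),('cup',213,156,.085),('barr',301,213,.05),('yellow',120,241,.05),('orange',128,310,.05)):
    print(n,onz(c,u,v,z).round(3))
cr=cv2.resize(s['bgr'][215:315,100:240],None,fx=5,fy=5,interpolation=cv2.INTER_CUBIC)
cr2=cv2.resize(s['bgr'][230:305,425:490],None,fx=5,fy=5,interpolation=cv2.INTER_CUBIC)[:,:100*5]
im=np.zeros((600,800,3),np.uint8); 
a=cv2.resize(s['bgr'][220:310,105:240],(540,360),interpolation=cv2.INTER_CUBIC); im[:360,:540]=a
b=cv2.resize(s['bgr'][230:305,425:490],(260,300),interpolation=cv2.INTER_CUBIC); im[:300,540:]=b
for x in range(0,540,40): cv2.line(im,(x,360),(x,368),(255,255,255),1); cv2.putText(im,str(105+x//4),(x,380),0,.35,(255,255,255),1)
for x in range(0,260,40): cv2.line(im,(540+x,300),(540+x,308),(255,255,255),1); cv2.putText(im,str(425+x//4),(540+x,320),0,.35,(255,255,255),1)
for y in range(0,360,40): cv2.putText(im,str(220+y//4),(0,y+4),0,.35,(255,255,255),1); 
for y in range(0,300,40): cv2.putText(im,str(230+y//4),(540,y+4),0,.35,(255,255,255),1)
cv2.imwrite('pics/c3.png',im[:390])
E
```

```text
S [ 0.5645 -0.2863] L [0.222 0.112 0.22  0.113] ang from y-edge 5.3 x-edge 5.2
O [ 0.5639 -0.2847] L [0.237 0.125 0.239 0.128] ang from y-edge 5.5 x-edge 4.8
B [0.5212 0.3169] L [0.089 0.109 0.089 0.109] ang from y-edge 4.0 x-edge 4.3
K [0.5201 0.3189] L [0.04  0.061 0.038 0.062] ang from y-edge 1.3 x-edge 5.1
W [0.5208 0.318 ] L [0.058 0.067 0.055 0.065] ang from y-edge 3.3 x-edge 3.9
O [(np.float64(228.0), np.float64(285.6)), (np.float64(108.0), np.float64(289.1)), (np.float64(122.1), np.float64(251.7)), (np.float64(232.7), np.float64(248.2))]
B [(np.float64(480.8), np.float64(291.9)), (np.float64(439.3), np.float64(292.6)), (np.float64(428.0), np.float64(261.2)), (np.float64(466.5), np.float64(260.7))]
W [(np.float64(477.7), np.float64(257.6)), (np.float64(450.3), np.float64(258.0)), (np.float64(443.3), np.float64(239.4)), (np.float64(468.5), np.float64(239.5))]
can [ 0.617 -0.056  0.115]
ogre [0.439 0.002 0.06 ]
soldier [0.354 0.233 0.03 ]
pot [ 0.355 -0.185  0.04 ]
cup [0.728 0.236 0.085]
barr [0.611 0.056 0.05 ]
yellow [0.557 0.438 0.05 ]
orange [0.413 0.416 0.05 ]
```

View pics/c3.png

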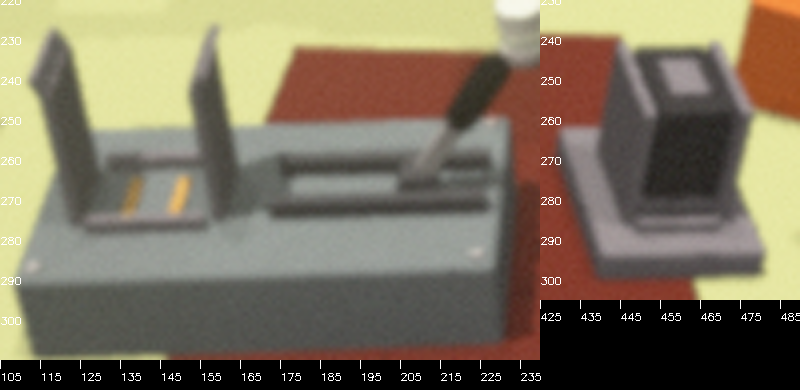

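```bash
cat >> h.py <<'E'
from scipy.spatial.transform import Rotation as Ro
C=np.array([.5642,-.2855]);UA=5.3
def unit(x,y,z):
    a=np.radians(UA);return np.array([C[0]+x*np.cos(a)-y*np.sin(a),C[1]+x*np.sin(a)+y*np.cos(a),z])
def lev(th,r=.07,dz=0): return unit(0,.075-r*np.sin(th),.061+r*np.cos(th)+dz)
def go(g,h,name=''):
    "grasp point g, tool y heading h deg, tool down"
    s=robot.get_state();R0=np.array(s['orientation']);p0=np.array(s['position'])
    h=np.radians(h);y=np.array([np.cos(h),np.sin(h),0]);z=np.array([0,0,-1.]);R=np.c_[np.cross(y,z),y,z]
    p=np.array(g)+[0,0,.006]
    print(name,'shift',(R0.T@(p-p0)*100).round(2),'rot',np.degrees(Ro.from_matrix(R0.T@R).as_rotvec()).round(1))
E
python3 - <<'E'
from h import *
print(lev(-.6),robot.get_state()['t'])
go(lev(-.6,.07,.1),UA,'above')
E
```

```text
[ 0.55362126 -0.17146466  0.11877349] 0.2
above shift [ 46.81 -28.3    3.14] rot [ -0.1  -0.1 -76.4]
```

Call:
{"fn": "carry_out", "kwargs": {"steps": [[[46.8,-28.3,3.1],[0,0,-76.4],0.7],[[46.8,-28.3,3.1],[0,0,-76.4],0.7],[[46.8,-28.3,3.1],[0,0,-76.4],0.7],[[46.8,-28.3,3.1],[0,0,-76.4],0.7],[[46.8,-28.3,3.1],[0,0,-76.4],0.7],[[46.8,-28.3,3.1],[0,0,-76.4],0.7],[[46.8,-28.3,3.1],[0,0,-76.4],0.7],[[46.8,-28.3,3.1],[0,0,-76.4],0.7],[[46.8,-28.3,3.1],[0,0,-76.4],0.7],[[46.8,-28.3,3.1],[0,0,-76.4],0.7]], "newtons": 20}}

```text
t: 1.45
position: [0.5551, -0.169, 0.2249]
orientation: [[-0.098, 0.995, 0.0], [0.995, 0.098, 0.001], [0.001, 0.0, -1.0]]
force: [-0.1, 0.1, 0.2]
opening: 0.697
grip_force: 0.0
```

Run:
```python
from h import *
s=robot.get_state();print(s['t'],s['position'],s['opening'])
go(lev(-.6,.07,.1),UA,'above'); go(lev(-.6),UA,'at')
```

```text
1.45 [ 0.55507468 -0.16897111  0.22489299] 0.6970423279828183
above shift [-0.23 -0.17  0.01] rot [ 0.  -0.   0.3]
at shift [-0.24 -0.17 10.01] rot [ 0.  -0.   0.3]
```

Call:
{"fn": "carry_out", "kwargs": {"steps": [[[0,0,5],[0,0,0],0.7],[[0,0,10],[0,0,0],0.7],[[0,0,10],[0,0,0],0.7],[[0,0,10],[0,0,0],0.0],[[0,0,10],[0,0,0],0.0],[[0,0,10],[0,0,0],0.0],[[0,0,10],[0,0,0],0.0]], "newtons": 20}}

```text
t: 2.33
position: [0.5544, -0.1724, 0.1273]
orientation: [[-0.092, 0.996, 0.003], [0.996, 0.092, -0.002], [-0.002, 0.003, -1.0]]
force: [-0.5, -0.1, 7.5]
opening: 0.203
grip_force: 21.2
```

Run:
```python
from h import *
s=robot.get_state();print(s['position'])
for t in (-.6,-.3,0): go(lev(t),UA,t)
c=cap('scene'); cv2.imwrite('pics/l1.png',cv2.resize(c['bgr'][150:310,110:300],None,fx=3,fy=3))
```

```text
[ 0.55442432 -0.17241568  0.12726825]
-0.6 shift [ 0.1  -0.07  0.25] rot [0.2 0.1 0. ]
-0.3 shift [-1.78 -0.07 -0.66] rot [0.2 0.1 0. ]
0 shift [-3.85 -0.07 -0.97] rot [0.2 0.1 0. ]
```

View pics/l1.png

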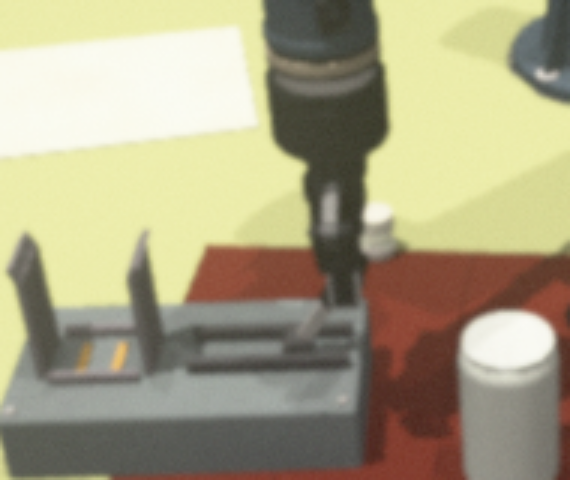

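The fingers hold the grip: opening 0.20, about 17 mm. In the crop the lever is at (310,330) with the fingers on it.

Call:
{"fn": "carry_out", "kwargs": {"steps": [[[-0.6,0,-0.4],[0,0,0],0],[[-1.25,0,-0.7],[0,0,0],0],[[-1.9,0,-0.9],[0,0,0],0],[[-2.6,0,-1.1],[0,0,0],0],[[-3.3,0,-1.2],[0,0,0],0],[[-3.95,0,-1.2],[0,0,0],0],[[-3.95,0,-1.2],[0,0,0],0],[[-3.95,0,-1.2],[0,0,0],0]]}}

```text
t: 3.38
position: [0.5579, -0.2112, 0.1384]
orientation: [[-0.092, 0.996, 0.002], [0.996, 0.092, 0.0], [-0.0, 0.002, -1.0]]
force: [1.5, 2.7, 5.9]
opening: 0.205
grip_force: 21.5
```

Run:
```python
from h import *
s=robot.get_state();print(s['position'],s['force'],s['opening'])
go(lev(0),UA,0); print(lev(0))
```

```text
[ 0.55792564 -0.21121527  0.13835848] [1.47146776 2.7422862  5.86028403] 0.20520096443334204
0 shift [ 0.05 -0.06  0.14] rot [ 0.1  0.  -0. ]
[ 0.55727221 -0.21082065  0.131     ]
```

Call:
{"fn": "carry_out", "kwargs": {"steps": [[[-3.95,0,0],[0,0,0],0.7]]}}

```text
t: 3.5
position: [0.5604, -0.2487, 0.1375]
orientation: [[-0.096, 0.995, -0.002], [0.995, 0.096, 0.001], [0.001, -0.002, -1.0]]
force: [-0.0, -0.5, -0.6]
opening: 0.403
grip_force: 0.0
```

That row was wrong. Shifts are counted from the start of the call, so the tool moved 4 cm further along -y while opening. I'll check the lever.

Call:
{"fn": "carry_out", "kwargs": {"steps": [[[0,0,-3],[0,0,0],0.9],[[0,0,-8],[0,0,0],0.9],[[4,10,-8],[0,0,0],0.9],[[4,10,-8],[0,0,0],0.9],[[4,10,-8],[0,0,0],0.9]]}}

```text
t: 4.12
position: [0.659, -0.2003, 0.2172]
orientation: [[-0.096, 0.995, 0.002], [0.995, 0.096, -0.001], [-0.001, 0.002, -1.0]]
force: [-1.8, -0.6, 0.2]
opening: 0.901
grip_force: 0.0
```

Run:
```python
from h import *
s=robot.get_state();print(s['t'],s['position'],s['opening'])
c=cap('top');d=cap('scene')
for t in(-.6,-.3,0,.3,.6): print(t,'grip',np.round(proj(c,lev(t)),1),'top',np.round(proj(c,lev(t,.09)),1),'scene grip',np.round(proj(d,lev(t)),1),np.round(proj(d,lev(t,.09)),1))
im=np.zeros((450,800,3),np.uint8)
im[:360,:400]=cv2.resize(c['bgr'][200:272,395:475],(400,360),interpolation=cv2.INTER_CUBIC)
im[:360,400:]=cv2.resize(d['bgr'][215:287,160:240],(400,360),interpolation=cv2.INTER_CUBIC)
for i in range(0,80,10):
  cv2.putText(im,str(395+i),(i*5,375),0,.35,(255,)*3,1);cv2.putText(im,str(160+i),(400+i*5,375),0,.35,(255,)*3,1)
  if i<72: cv2.putText(im,str(200+i),(0,i*5+4),0,.35,(255,)*3,1);cv2.putText(im,str(215+i),(400,i*5+4),0,.35,(255,)*3,1)
cv2.imwrite('pics/l2.png',im[:380])
```

```text
4.125 [ 0.65897827 -0.20032409  0.21719316] 0.9006709020808523
-0.6 grip [416.  233.2] top [411.9 232.5] scene grip [225.6 241.7] [230.6 235. ]
-0.3 grip [426.6 231.5] top [425.8 230.2] scene grip [215.9 238.3] [218.  230.5]
0 grip [437.6 230.1] top [440.2 228.4] scene grip [205.4 237.3] [204.4 229.1]
0.3 grip [447.8 229.2] top [453.5 227.2] scene grip [195.2 238.8] [191.2 231.1]
0.6 grip [456.1 228.9] top [464.3 226.9] scene grip [186.3 242.7] [179.6 236.2]
```

View pics/l2.png

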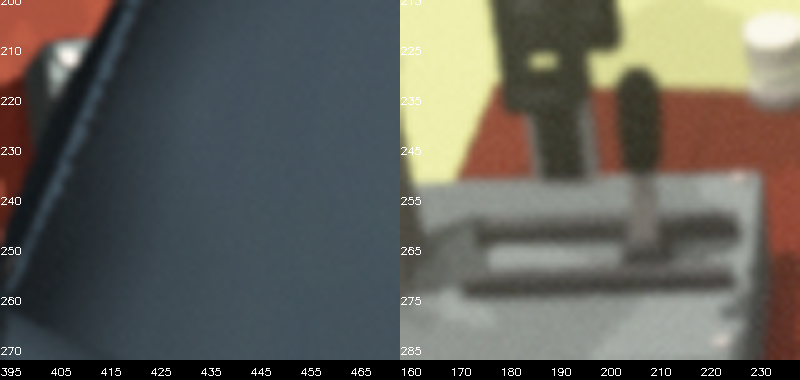

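Run:
```python
from h import *
d=cap('scene');g=cv2.cvtColor(d['bgr'],cv2.COLOR_BGR2GRAY).astype(float)
for v in range(229,258,2):
    r=g[v,199:216]; bg=max(min(r[0],r[-1]),1); w=np.clip(bg-r,0,None) 
    print(v,round(199+(w*np.arange(17)).sum()/w.sum(),2))
for t in(-.1,-.05,0): print(t,[np.round(proj(d,lev(t,r)),1) for r in (.03,.05,.07,.09)])
```

```text
229 206.96
231 206.93
233 207.07
235 207.25
237 207.35
239 207.44
241 207.43
243 207.67
245 207.68
247 207.73
249 207.46
251 208.17
253 208.34
255 208.45
257 209.27
-0.1 [array([208.9, 253.2]), array([208.9, 245.4]), array([208.9, 237.4]), array([208.9, 229.2])]
-0.05 [array([208.1, 253.1]), array([207.6, 245.3]), array([207.2, 237.3]), array([206.7, 229.1])]
0 [array([207.4, 253.1]), array([206.4, 245.3]), array([205.4, 237.3]), array([204.4, 229.1])]
```

The lever is at about -0.05 rad, well inside the band. Next is the charger.

Run:
```python
from h import *
go([.521,.3178,.21],4.2,'above');
```

```text
above shift [53.   -8.61  0.09] rot [-0.1 -0.   1.1]
```

Call:
{"fn": "carry_out", "kwargs": {"steps": [[[53,-8.6,0.1],[0,0,1.1],1],[[53,-8.6,0.1],[0,0,1.1],1],[[53,-8.6,0.1],[0,0,1.1],1],[[53,-8.6,0.1],[0,0,1.1],1],[[53,-8.6,0.1],[0,0,1.1],1],[[53,-8.6,0.1],[0,0,1.1],1],[[53,-8.6,0.1],[0,0,1.1],1],[[53,-8.6,0.1],[0,0,1.1],1],[[53,-8.6,0.1],[0,0,1.1],1],[[53,-8.6,0.1],[0,0,1.1],1]]}}

```text
t: 5.52
position: [0.5208, 0.3193, 0.2163]
orientation: [[-0.076, 0.997, -0.0], [0.997, 0.076, -0.0], [-0.0, -0.0, -1.0]]
force: [-0.6, -0.3, 0.0]
opening: 0.999
grip_force: 0.0
```

Run:
```python
from h import *
go([.521,.3178,.073],4.2,'at');
```

```text
at shift [-1.400e-01  1.000e-02  1.373e+01] rot [-0.   0.   0.2]
```

Call:
{"fn": "carry_out", "kwargs": {"steps": [[[-0.1,0,4],[0,0,0],1],[[-0.1,0,8],[0,0,0],1],[[-0.1,0,12],[0,0,0],1],[[-0.1,0,14],[0,0,0],1],[[-0.1,0,14],[0,0,0],1],[[-0.1,0,14],[0,0,0],0.3],[[-0.1,0,14],[0,0,0],0.3],[[-0.1,0,14],[0,0,0],0.3],[[-0.1,0,14],[0,0,0],0.3]], "newtons": 70}}

```text
t: 6.65
position: [0.5234, 0.3172, 0.078]
orientation: [[-0.074, 0.997, 0.003], [0.997, 0.074, 0.0], [0.0, 0.003, -1.0]]
force: [1.2, -2.1, 4.8]
opening: 0.695
grip_force: 76.6
```

Call:
{"fn": "carry_out", "kwargs": {"steps": [[[0,0,-1],[0,0,0],0.3],[[0,0,-3],[0,0,0],0.3],[[0,0,-6],[0,0,0],0.3],[[0,0,-9],[0,0,0],0.3],[[0,0,-11],[0,0,0],0.3],[[0,0,-11],[0,0,0],0.3]]}}

```text
t: 7.4
position: [0.5227, 0.3177, 0.1879]
orientation: [[-0.073, 0.997, 0.003], [0.997, 0.073, 0.001], [0.001, 0.003, -1.0]]
force: [0.5, -0.5, -4.1]
opening: 0.695
grip_force: 76.1
```

Run:
```python
from h import *
s=robot.get_state();print(s['t'],s['position'],s['force'],s['opening'],s['grip_force'])
zg=.0720-.02  # grasp z above pack bottom
go([.49,.15,zg+.09],4.2,'over'); go([.49,.15,zg],4.2,'down')
c=cap('scene'); cv2.imwrite('pics/p1.png',c['bgr'][100:330,330:560])
```

```text
7.4 [0.52269237 0.31774294 0.18786941] [ 0.49331792 -0.45111673 -4.11412854] 0.6953812291129774 76.14577174186707
over shift [-16.49  -4.51   3.95] rot [ 0.2 -0.1  0. ]
down shift [-16.5   -4.53  12.95] rot [ 0.2 -0.1  0. ]
```

Call:
{"fn": "carry_out", "kwargs": {"steps": [[[-5,-1.5,0],[0,0,0],0.3],[[-10,-3,0],[0,0,0],0.3],[[-15,-4.5,2],[0,0,0],0.3],[[-16.5,-4.5,5],[0,0,0],0.3],[[-16.5,-4.5,8],[0,0,0],0.3],[[-16.5,-4.5,11],[0,0,0],0.3],[[-16.5,-4.5,12],[0,0,0],0.3],[[-16.5,-4.5,12],[0,0,0],0.3]]}}

```text
t: 8.45
position: [0.4887, 0.1494, 0.0654]
orientation: [[-0.073, 0.997, -0.003], [0.997, 0.073, -0.0], [0.0, -0.003, -1.0]]
force: [1.0, 0.1, -2.7]
opening: 0.693
grip_force: 76.3
```

Call:
{"fn": "carry_out", "kwargs": {"steps": [[[0,0,0.3],[0,0,0],0.3],[[0,0,0.55],[0,0,0],0.3],[[0,0,0.7],[0,0,0],0.3],[[0,0,0.75],[0,0,0],0.3],[[0,0,0.75],[0,0,0],0.3]]}}

```text
t: 9.07
position: [0.4895, 0.1494, 0.0589]
orientation: [[-0.073, 0.997, 0.0], [0.997, 0.073, 0.0], [0.0, 0.0, -1.0]]
force: [-0.4, -0.7, -3.0]
opening: 0.696
grip_force: 76.3
```

Call:
{"fn": "carry_out", "kwargs": {"steps": [[[0,0,0.1],[0,0,0],0.3],[[0,0,0.2],[0,0,0],0.3],[[0,0,0.2],[0,0,0],0.3]]}}

```text
t: 9.45
position: [0.4895, 0.1494, 0.058]
orientation: [[-0.073, 0.997, 0.001], [0.997, 0.073, 0.0], [-0.0, 0.001, -1.0]]
force: [-1.2, -0.3, 6.3]
opening: 0.694
grip_force: 77.7
```

Call:
{"fn": "carry_out", "kwargs": {"steps": [[[0,0,0],[0,0,0],1],[[0,0,0],[0,0,0],1],[[0,0,0],[0,0,0],1],[[0,0,-4],[0,0,0],1],[[0,0,-9],[0,0,0],1],[[0,0,-9],[0,0,20],1],[[0,0,-9],[0,0,40],1],[[0,0,-9],[0,0,60],1],[[0,0,-9],[0,0,80],1],[[0,0,-9],[0,0,90],1]]}}

```text
t: 10.7
position: [0.4893, 0.1494, 0.1467]
orientation: [[0.765, 0.644, -0.0], [0.644, -0.765, 0.0], [-0.0, -0.0, -1.0]]
force: [-0.2, 0.8, 0.5]
opening: 0.999
grip_force: 0.0
```

Run:
```python
from h import *
s=robot.get_state();print(s['t'],s['position'],s['opening'],s['q'])
go([.4895,.1494,.055],4.2-90,'regrasp')
c=cap('scene'); print('pack top corners pred',[np.round(proj(c,[.4895+a*.03,.1494+b*.02,.075])) for a in(-1,1) for b in(-1,1)]);cv2.imwrite('pics/p1.png',cv2.resize(c['bgr'][130:330,300:560],None,fx=3,fy=3))
```

```text
10.7 [0.48932226 0.14937572 0.14669353] 0.9986150317440933 [7.75651415e-02 5.45147259e-01 1.81576371e+00 5.38153169e-05
 7.80983167e-01 9.48028845e-01]
regrasp shift [0.02 0.01 8.57] rot [-0.   0.  35.9]
pack top corners pred [array([369., 237.]), array([386., 238.]), array([370., 253.]), array([389., 254.])]
```

View pics/p1.png

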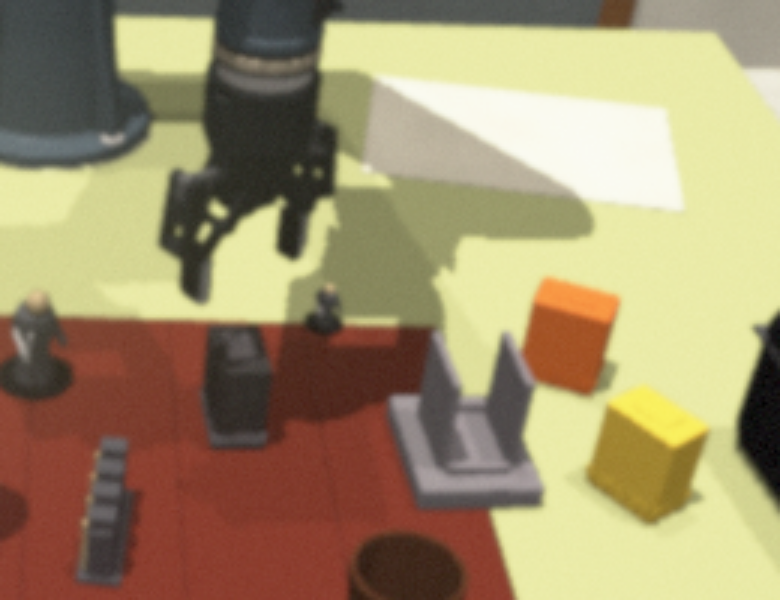

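The pack stands upright at crop (237,385), free of the charger. I'll finish the turn and regrasp it across its wide faces.

Call:
{"fn": "carry_out", "kwargs": {"steps": [[[0,0,0],[0,0,10],1],[[0,0,0],[0,0,20],1],[[0,0,0],[0,0,30],1],[[0,0,0],[0,0,35.9],1],[[0,0,0],[0,0,35.9],1],[[0,0,3],[0,0,35.9],1],[[0,0,6],[0,0,35.9],1],[[0,0,8.5],[0,0,35.9],1],[[0,0,8.5],[0,0,35.9],1]]}}

```text
t: 11.88
position: [0.4882, 0.1492, 0.0603]
orientation: [[0.997, 0.082, -0.004], [0.082, -0.997, -0.0], [-0.004, -0.0, -1.0]]
force: [-0.5, 0.3, 0.1]
opening: 0.999
grip_force: 0.0
```

Call:
{"fn": "carry_out", "kwargs": {"steps": [[[0,0,0],[0,0,0],0],[[0,0,0],[0,0,0],0],[[0,0,0],[0,0,0],0],[[0,0,0],[0,0,0],0],[[0,0,0],[0,0,0],0],[[0,0,0],[0,0,0],0]], "newtons": 60}}

```text
t: 12.62
position: [0.4902, 0.1497, 0.063]
orientation: [[0.997, 0.08, 0.003], [0.08, -0.997, 0.0], [0.003, -0.0, -1.0]]
force: [-0.2, 1.2, 5.7]
opening: 0.464
grip_force: 61.5
```

Call:
{"fn": "carry_out", "kwargs": {"steps": [[[0,0,-1],[0,0,0],0],[[0,0,-4],[0,0,0],0],[[0,0,-8],[0,0,0],0],[[0,0,-12],[0,0,0],0],[[0,0,-16],[0,0,0],0],[[0,0,-19],[0,0,0],0],[[0,0,-19],[0,0,0],0]]}}

```text
t: 13.5
position: [0.4904, 0.1494, 0.254]
orientation: [[0.997, 0.08, 0.005], [0.08, -0.997, 0.0], [0.005, 0.0, -1.0]]
force: [0.5, -0.5, -3.3]
opening: 0.464
grip_force: 61.4
```

Run:
```python
from h import *
s=robot.get_state();print(s['t'],s['position'],s['force'],s['opening'])
b=unit(0,-.06,0);print(b)
go([b[0],b[1],s['position'][2]-.006],UA,'bay')
```

```text
13.5 [0.49037493 0.14940217 0.25395902] [ 0.47209913 -0.52485536 -3.26882585] 0.4641836243602165
[ 0.56974224 -0.34524348  0.        ]
bay shift [3.950e+00 4.994e+01 3.000e-02] rot [  0.3  -0.2 -90.7]
```

Call:
{"fn": "carry_out", "kwargs": {"steps": [[[0.4,5,0],[0,0,-9],0],[[0.8,10,0],[0,0,-18],0],[[1.2,15,0],[0,0,-27],0],[[1.6,20,0],[0,0,-36],0],[[2,25,0],[0,0,-45],0],[[2.4,30,0],[0,0,-54],0],[[2.8,35,0],[0,0,-63],0],[[3.2,40,0],[0,0,-72],0],[[3.6,45,0],[0,0,-81],0],[[3.95,49.9,0],[0,0,-90.7],0]]}}

```text
t: 14.75
position: [0.5675, -0.3456, 0.2486]
orientation: [[-0.097, 0.995, -0.004], [0.995, 0.097, 0.004], [0.004, -0.004, -1.0]]
force: [-0.2, 0.3, -3.7]
opening: 0.462
grip_force: 61.8
```

Call:
{"fn": "carry_out", "kwargs": {"steps": [[[0,0,0],[0,0,0],0],[[0,0,0],[0,0,0],0]]}}

```text
t: 15.0
position: [0.5673, -0.3437, 0.2491]
orientation: [[-0.091, 0.996, -0.004], [0.996, 0.091, 0.004], [0.005, -0.004, -1.0]]
force: [-0.2, 0.7, -3.7]
opening: 0.465
grip_force: 61.9
```

Run:
```python
from h import *
s=robot.get_state();print(s['t'],s['position'],s['force'])
b=unit(0,-.06,0)
go([b[0],b[1],s['position'][2]-.006],UA,'bay')
```

```text
15.0 [ 0.5672628  -0.34373503  0.24908935] [-0.18006009  0.68061364 -3.73819546]
bay shift [-0.17  0.23 -0.  ] rot [-0.2 -0.3 -0.1]
```

Run:
```python
from h import *
c=cap('top')
a=onz(c,488.7,224.3,.148);b=onz(c,528.7,219.7,.148)
print(a,b,(a+b)/2,np.linalg.norm(a-b),unit(0,-.06,.148))
d=cap('scene');s=robot.get_state()
for y in(-.024,-.096): print([np.round(proj(d,unit(x,y,.148)),1) for x in(-.023,.023)])
R=np.array(s['orientation']);p=np.array(s['position'])
print('pack bottom', [np.round(proj(d,p+R@[sx*.03-.0007,.02*sy,.063]),1) for sx in(-1,1) for sy in(-1,1)])
im=cv2.resize(d['bgr'][190:300,90:240],(750,550),interpolation=cv2.INTER_CUBIC)
for i in range(0,150,10): cv2.putText(im,str(90+i),(i*5,10),0,.35,(0,0,255),1);cv2.line(im,(i*5,12),(i*5,16),(0,0,255),1)
for i in range(10,110,10): cv2.putText(im,str(190+i),(0,i*5+4),0,.35,(0,0,255),1)
cv2.imwrite('pics/b1.png',im)
```

```text
[ 0.56414715 -0.30402384  0.148     ] [ 0.57182954 -0.38040059  0.148     ] [ 0.56798835 -0.34221222  0.148     ] 0.0767621545870578 [ 0.56974224 -0.34524348  0.148     ]
[array([156.2, 225.2]), array([152.2, 238.2])]
[array([119.9, 226. ]), array([114.6, 239.1])]
pack bottom [array([119.9, 209.7]), array([115.2, 220.9]), array([150.9, 209. ]), array([147.2, 220.1])]
```

View pics/b1.png

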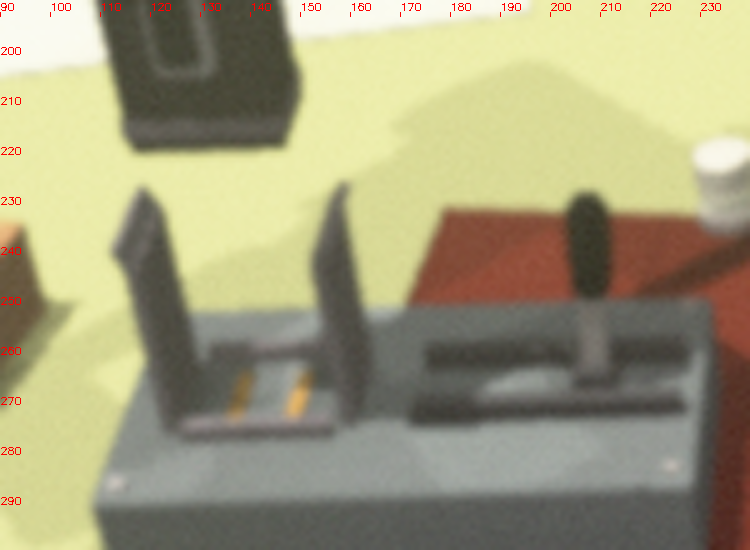

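The lever still stands upright at (205,245). The pack hangs over the bay, with its bottom front edge at (116–146,220) between wall tops at (113,240) and (153,242). Centring agrees with my model to about 1 mm, so I'll lower it.

Call:
{"fn": "carry_out", "kwargs": {"steps": [[[0,0.15,1.5],[0,0,0],0],[[0,0.15,3],[0,0,0],0],[[0,0.15,4],[0,0,0],0],[[0,0.15,5],[0,0,0],0],[[0,0.15,6],[0,0,0],0],[[0,0.15,6],[0,0,0],0]]}}

```text
t: 15.85
position: [0.5696, -0.3444, 0.1906]
orientation: [[-0.092, 0.996, -0.002], [0.996, 0.092, 0.001], [0.002, -0.002, -1.0]]
force: [-0.1, 0.2, -3.2]
opening: 0.463
grip_force: 61.9
```

Call:
{"fn": "carry_out", "kwargs": {"steps": [[[0,0,1.5],[0,0,0],0],[[0,0,3],[0,0,0],0],[[0,0,4.5],[0,0,0],0],[[0,0,5.5],[0,0,0],0],[[0,0,6.2],[0,0,0],0],[[0,0,6.2],[0,0,0],0]]}}

```text
t: 16.6
position: [0.57, -0.3446, 0.1291]
orientation: [[-0.092, 0.996, -0.001], [0.996, 0.092, 0.001], [0.001, -0.001, -1.0]]
force: [-0.9, -0.3, -3.0]
opening: 0.461
grip_force: 61.9
```

Call:
{"fn": "carry_out", "kwargs": {"steps": [[[0,0,0.3],[0,0,0],0],[[0,0,0.6],[0,0,0],0],[[0,0,0.8],[0,0,0],0],[[0,0,1.0],[0,0,0],0],[[0,0,1.1],[0,0,0],0],[[0,0,1.1],[0,0,0],0]]}}

```text
t: 17.35
position: [0.5701, -0.3447, 0.1187]
orientation: [[-0.092, 0.996, -0.0], [0.996, 0.092, 0.0], [0.0, -0.0, -1.0]]
force: [-0.6, 0.5, -3.2]
opening: 0.458
grip_force: 61.9
```

Call:
{"fn": "carry_out", "kwargs": {"steps": [[[0,0,0.1],[0,0,0],0],[[0,0,0.2],[0,0,0],0],[[0,0,0.2],[0,0,0],0]]}}

```text
t: 17.73
position: [0.5703, -0.3449, 0.1181]
orientation: [[-0.092, 0.996, 0.001], [0.996, 0.092, -0.001], [-0.001, 0.001, -1.0]]
force: [-1.9, 0.7, 4.3]
opening: 0.463
grip_force: 62.8
```

It is seated: TCP z is 0.118 as computed, and the weight has come off. Release and rise.

Call:
{"fn": "carry_out", "kwargs": {"steps": [[[0,0,0],[0,0,0],0.8],[[0,0,0],[0,0,0],0.8],[[0,0,0],[0,0,0],0.8],[[0,0,0],[0,0,0],0.8],[[0,0,-3],[0,0,0],0.8],[[0,0,-7],[0,0,0],0.8],[[0,0,-12],[0,0,0],0.8],[[0,0,-12],[0,0,0],0.8]]}}

```text
t: 18.73
position: [0.5725, -0.3466, 0.2421]
orientation: [[-0.092, 0.996, 0.008], [0.996, 0.092, -0.007], [-0.008, 0.008, -1.0]]
force: [0.2, 0.5, -1.2]
opening: 0.8
grip_force: 0.0
```

Run:
```python
from h import *
s=robot.get_state();print(s['t'],s['position'],s['force'])
d=cap('scene')
print('pack top pred',[np.round(proj(d,unit(x,-.06+y,.13)),1) for x,y in((-.02,-.03),(-.02,.03),(.02,.03),(.02,-.03))],'bottom front',[np.round(proj(d,unit(.02,-.06+y,.063)),1) for y in(-.03,.03)])
go(lev(-.05,.07,.1),UA,'above lever')
im=cv2.resize(d['bgr'][190:300,90:240],(750,550),interpolation=cv2.INTER_CUBIC)
for i in range(0,150,10): cv2.putText(im,str(90+i),(i*5,10),0,.35,(0,0,255),1)
for i in range(10,110,10): cv2.putText(im,str(190+i),(0,i*5+4),0,.35,(0,0,255),1)
cv2.imwrite('pics/b2.png',im)
```

```text
18.725 [ 0.57253555 -0.34661873  0.2421365 ] [ 0.21729306  0.51094326 -1.22682359]
pack top pred [array([124.3, 234.1]), array([154.4, 233.4]), array([150.9, 244.8]), array([119.9, 245.6])] bottom front [array([126.3, 272.1]), array([156.2, 271.3])]
above lever shift [13.89 -0.14  0.19] rot [ 0.2  0.2 -0. ]
```

View pics/b2.png

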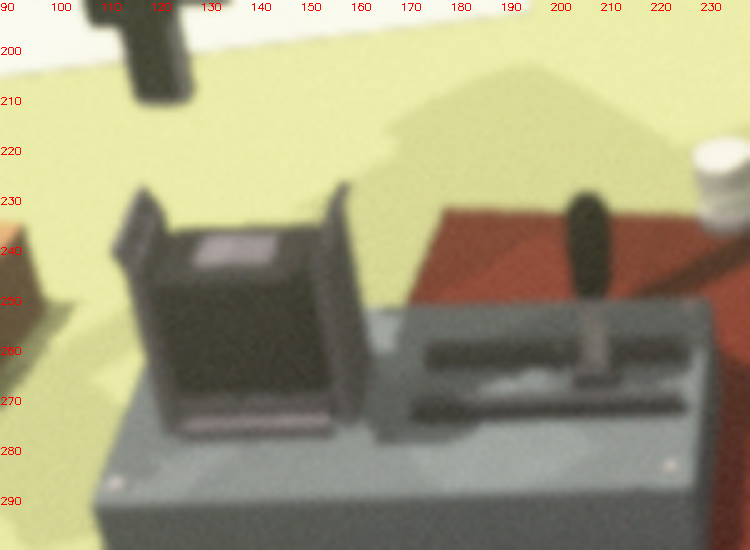

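The pack is seated: its top face at v 235–246 matches the prediction for fully down. The lever is still upright at (205,245). Now the lever.

Call:
{"fn": "carry_out", "kwargs": {"steps": [[[5,-0.1,0],[0,0,0],0.7],[[10,-0.1,0],[0,0,0],0.7],[[13.9,-0.1,0],[0,0,0],0.7],[[13.9,-0.1,0],[0,0,0],0.7],[[13.9,-0.1,5],[0,0,0],0.7],[[13.9,-0.1,10],[0,0,0],0.7],[[13.9,-0.1,10],[0,0,0],0.7],[[13.9,-0.1,10],[0,0,0],0],[[13.9,-0.1,10],[0,0,0],0],[[13.9,-0.1,10],[0,0,0],0]], "newtons": 20}}

```text
t: 20.02
position: [0.5576, -0.2074, 0.139]
orientation: [[-0.092, 0.996, 0.004], [0.996, 0.092, -0.003], [-0.003, 0.004, -1.0]]
force: [0.1, -0.0, 4.0]
opening: 0.202
grip_force: 20.6
```

Run:
```python
from h import *
s=robot.get_state();print(s['t'],s['position'],s['opening'],s['grip_force'])
for t in(.15,.3,.45,.6): go(lev(t),UA,t)
```

```text
20.025 [ 0.55761652 -0.20738307  0.13897919] 0.2019960686728025 20.572458824899513
0.15 shift [-1.38 -0.07  0.28] rot [ 0.2  0.2 -0. ]
0.3 shift [-2.41 -0.07  0.52] rot [ 0.2  0.2 -0. ]
0.45 shift [-3.38 -0.07  0.9 ] rot [ 0.2  0.2 -0. ]
0.6 shift [-4.29 -0.07  1.43] rot [ 0.2  0.2 -0. ]
```

Call:
{"fn": "carry_out", "kwargs": {"steps": [[[-0.7,0,0.1],[0,0,0],0],[[-1.4,0,0.2],[0,0,0],0],[[-2.0,0,0.4],[0,0,0],0],[[-2.7,0,0.6],[0,0,0],0],[[-3.4,0,0.9],[0,0,0],0],[[-4.0,0,1.2],[0,0,0],0],[[-4.5,0,1.4],[0,0,0],0],[[-4.6,0,1.4],[0,0,0],0],[[-4.6,0,1.4],[0,0,0],0]]}}

```text
t: 21.15
position: [0.5617, -0.2524, 0.1239]
orientation: [[-0.092, 0.996, 0.003], [0.996, 0.092, -0.001], [-0.002, 0.003, -1.0]]
force: [2.0, 2.2, 6.3]
opening: 0.201
grip_force: 22.2
```

Call:
{"fn": "carry_out", "kwargs": {"steps": [[[0,0,0],[0,0,0],0.7],[[0,0,0],[0,0,0],0.7],[[0,0,0],[0,0,0],0.7],[[0,0,-4],[0,0,0],0.7],[[0,0,-9],[0,0,0],0.7],[[0,0,-14],[0,0,0],0.7],[[0,0,-14],[0,0,0],0.7],[[0,0,-14],[0,0,0],0.7]]}}

```text
t: 22.15
position: [0.5599, -0.2519, 0.2621]
orientation: [[-0.092, 0.996, -0.001], [0.996, 0.092, 0.001], [0.001, -0.001, -1.0]]
force: [-0.3, 0.3, -0.6]
opening: 0.704
grip_force: 0.0
```

Run:
```python
from h import *
s=robot.get_state();print(s['t'],s['position'],s['force'])
d=cap('scene')
for t in(.45,.5,.55,.6): print(t,[np.round(proj(d,lev(t,r)),1) for r in(.05,.07,.09)])
g=cv2.cvtColor(d['bgr'],cv2.COLOR_BGR2GRAY)
im=cv2.resize(d['bgr'][150:300,90:290],(800,600),interpolation=cv2.INTER_CUBIC)
for i in range(0,200,10): cv2.putText(im,str(90+i),(i*4,10),0,.35,(0,0,255),1)
for i in range(10,150,10): cv2.putText(im,str(150+i),(0,i*4+4),0,.35,(0,0,255),1)
cv2.imwrite('pics/f1.png',im)
```

```text
22.15 [ 0.55989796 -0.2518928   0.26212793] [-0.3191715   0.32989513 -0.58554034]
0.45 [array([195.9, 247.6]), array([190.6, 240.5]), array([185.1, 233.3])]
0.5 [array([194.9, 248. ]), array([189.1, 241.2]), array([183.2, 234.2])]
0.55 [array([193.9, 248.6]), array([187.7, 241.9]), array([181.4, 235.2])]
0.6 [array([192.9, 249.1]), array([186.3, 242.7]), array([179.6, 236.2])]
```

View pics/f1.png

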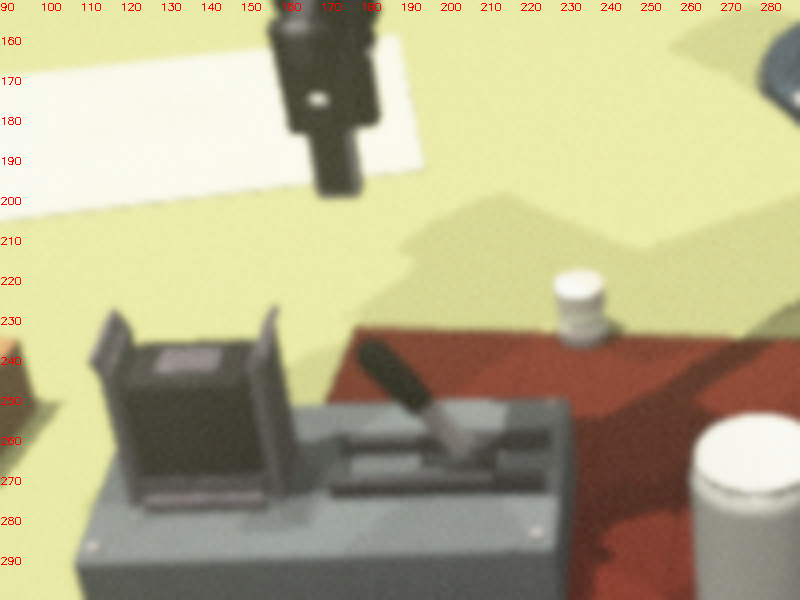

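The lever tip is at about (180,236), which is 0.6 rad, the battery stop. The pack is still seated and the gripper is clear. I'll hand in.

```bash
python3 -c "
from h import *
print(robot.sign_off())"
```

```text
the job is handed in; nothing more can be done
None
```

The job was handed in at about 22 s, and no verdict came back. My last camera check showed the pack seated and let go in the bay, the lever at the battery stop (about 0.6 rad) and the gripper clear. One wrong row jerked the tool 4 cm towards the bay as it released the lever at centre-off, but the lever was still near upright (about -0.05 rad) in the next picture.

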